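# Shut the label printer and feed a label

### The job

The label printer has been reloaded and its cover left up: using only the fingertips, gently push the cover all the way shut without slamming it or raising it further, then press the larger button on the front strip (feed) fully down and let it spring back up. Do not press feed while the cover is open, leave the small power button alone, pick nothing up, and do not disturb the other things on the desk.

Things in the scene. Friction and masses are not known exactly. Their poses are not given: they have to be found in the camera images.
- printer: desktop label printer, grey with a black foot, fixed to the desk, 240 deep (its x) x 190 wide (its y) x 140 mm high with the cover shut. Origin: middle of its underside on the desk. Its x axis points from its front (the side with the buttons, towards the robot) to its back, z up. The front 60 mm is a fixed control strip with its top at 95 mm; the cover lies behind it.
- cover (a joint): hinge angle of the printer's clamshell cover, rad: 0 = fully shut, growing as it opens upward (starts between 0.9 and 1.25; stop at 1.7). The cover is a shell 170 mm long from hinge to front edge, 186 mm wide, 45 mm thick, about 0.3 kg. The hinge is stiff (about 0.45 N m, 3 N to push it at the front edge) and the cover stays wherever it is left; there is no catch or spring.
- cover_hinge (a point): middle of the cover's hinge line, which runs along the printer's y axis at the back, 110 mm behind the printer's origin and 95.5 mm above the desk. Turns with the cover: its x axis points from the cover's front edge to the hinge along the cover, its z axis out of the cover's outer (top) face.
- cover_edge (a point): point on the outer (top) face of the cover, midway across its width, 20 mm back from its front edge: 150 mm from the hinge line along the cover and 45 mm out from it (with the cover shut it is 40 mm in front of the printer's origin and 140.5 mm above the desk). Pushing the outer face here towards the tub shuts the cover. Axes as for cover_hinge.
- feed (a joint): travel of the feed button, m: 0 = up, 0.006 = fully down. Needs about 1.5 N to start and 5 N fully down; springs back by itself.
- feed_top (a point): middle of the top of the feed button: the larger of the two round black buttons on the control strip, 26 mm across in a 42 mm collar; it stands 10 mm above the collar, top 109 mm above the desk; 90 mm in front of the printer's origin and 45 mm to its -y side (the right-hand side as the robot sees it), 30 mm in front of the shut cover's front edge. It is pressed straight down.
- power (a joint): travel of the small power button, m: 0 = up, 0.006 = fully down. To be left alone.
- power_top (a point): middle of the top of the power button: the small one, 12 mm across, on the same strip, 105 mm to the +y side of the feed button, same height.
- radio: black walkie-talkie standing upright, 34 x 56 x 115 mm plus a stub antenna to 225 mm; origin under its middle. Bystander.
- spare_roll: spare paper label roll standing on end, 84 mm across, 80 mm high; origin under its middle. Bystander.
- tape: roll of amber packing tape lying flat, 90 mm across, 45 mm high; origin under its middle. Bystander.
- stapler: black and steel stapler, 130 x 34 x 40 mm; origin under its middle. Bystander.
- mouse: black computer mouse, 100 x 56 x 33 mm; origin under its middle. Bystander.
- marker: white marker pen with a black cap lying down, 143 mm long, 20 mm thick; origin under its middle. Bystander.
- mug: white ceramic mug, 76 mm across, 90 mm high; origin under its middle. Bystander.

How it is judged:
By the outcome, as a careful person would: the job done as asked, in the order asked, and still so for the second after the job is handed in, with the robot touching nothing.
It also fails if it takes over 45 s, if anything falls off the work surface, if the arm or the gripper's body presses on something with over 40 N, if the wrist force passes 120 N, or if a joint passes its speed limit or range.

### The arm

A 6-joint arm with a two-finger parallel gripper is mounted at the origin on the work surface. World frame = base frame: x ahead of the robot, y to its left, z up, the work surface at z = 0. Lengths are in m, angles in rad, forces in N, time in s.
With the tool pointing down it reaches from about 0.325 to 0.75 m from the base axis. Payload 7.6 kg.
Tool frame: the origin (TCP) lies at the very end of the fingers, on their centre line; the grasp point (between the pads) lies manip.tcp_to_grasp behind it (manip.tcp_to_grasp is the distance from the TCP to the grasp point, in m); z points along the fingers, y is the direction in which the jaws open and shut (so a half turn about z gives the same grasp; the last joint's range is limited). The gripper opens to 85 mm and grips with 20 to 120 N. Pads are 22 mm wide; open, the fingers measure 114 mm over their backs; the gripper's body (76 mm by 85 mm) begins 54 mm behind the grasp point. The pads swing forward as they close: fully open they stand 13 mm farther back than shut.
Start: joints at [-1.302, 0.052, 1.401, -0, 1.689, -0.07], TCP at [0.175, -0.495, 0.231] pointing down, gripper open.
Joint ranges: [-2.9, 2.9], [-0.91, 2.17], [0.12, 2.37], [-1.06, 4.2], [0.26, 2.73], [-2.93, 2.93]. Speed limits (rad/s): [2.57, 2.57, 3.01, 3.14, 3.14, 3.14].

### API

Orientations are given as a unit quaternion [w, x, y, z].
In Python, from station import monitor, cams, manip, find_in, pinpoint gives the robot as it stands.
- The arm moves only by the tool drive_tool, never from a script. Its argument "targets" is a list of rows, each a list of 7 numbers: the closure in counts, from 0 (fully open) to 255 (shut), then the shift along the world's x, y, z in m, then the turn, a rotation vector about the world's x, y, z in rad. A call has 1 to 12 rows; each row is the pose to reach, as a shift and turn from the pose commanded when the call began; what a row does not reach only later rows make up. A row lasts 1/10 s, in which the tool goes at most 50 mm and 8.59 degrees, less where a joint would pass 70% of its speed; a pose out of reach is approached as far as the arm can. A call with a gripper value outside its range is refused whole. The fingers move at their own pace and stop on an object; "squeeze" is the grip in N (left out, the last holds). Time passes only in rows, so rows that repeat a pose let the fingers close. It gives the time, the measured TCP pose, the force and the opening at its end, in the units of the state.
- monitor.get_obs(): the state, without advancing time (a new reading comes with each control period).
- cams.capture(name): name is "side" or "top"; returns a dict with "frame" (420x560x3 uint8, red, green, blue), "fx", "fy", "cx", "cy" (pixels), "T" (4x4, takes a point from camera to world coordinates). Camera axes: x right, y down, z forward; pixel columns grow to the right and rows downward; lengths in m; the calibration is good to about 2 mm. A picture is of the moment at which its call begins. There is no depth.
- manip.hand_in(): hands the job in, once; it reports no verdict.
Trained networks look in a picture, given as the dict that the camera call returned (one of the last four; its "shot" number tells which), for a name from the list of things; names that differ only in an ending like _2 or _b are one class to them, and where a whole thing is asked for, a point or a joint stands for the part that bears it (a point fixed in the world has none). Each returns a list of dicts, best first, with "confidence" (0 to 1); they miss things now and then, are a little off and sometimes report something else, mostly with a low value. They report only what shows in the picture. A call takes as long as a camera call.
- find_in(query, picture): "bbox" ([left, top, width, height] in pixels, round what is visible of it).
- pinpoint(query, picture): "position" ([row, column] in pixels: a listed point, or the origin of a listed thing).
The state is a dict: "t": time; "joint_positions": joint angles; "dq": joint speeds; "joint_efforts": joint torques, N m; "tool_pos": TCP position; "orientation": TCP orientation; "ft_force": force on the tool from outside, world axes, zero at the start; "wrist_torque": the same for the moment, N m; "grip_width": finger opening in m.
Only numpy, scipy, OpenCV 4.12 (cv2) and the standard library are available. Lean on these libraries where they do the work, as an engineer would, in place of code of your own. Each camera call takes 0.05 s, during which the arm holds its last target. There are 200 camera calls.

## Working session

There is one attempt and no reset: what is moved stays moved. The work goes in short steps, Python scripts to look and compute and a tool call to move; the robot and the scene stay as the last step left them, time stands still between calls to the robot, and variables do not carry over. Pictures are saved under pics/ and viewed, and the job is handed in when it is done.

Besides the shell and the picture viewer there is one more tool, called by a JSON object that holds its "op" and its "data", one argument or row to a line. drive_tool: Moves the arm, as the interface text tells. Its arguments: {"type":"object","properties":{"targets":{"type":"array","items":{"type":"array","items":{"type":"number"}}},"squeeze":{"type":"number"}},"required":["targets"]}

```bash
mkdir -p pics
cat > h.py <<'E'
import numpy as np, cv2
from station import monitor, cams, manip, find_in, pinpoint
def shot(name,fn=None):
    p=cams.capture(name)
    if fn: cv2.imwrite('pics/'+fn,cv2.cvtColor(p['frame'],cv2.COLOR_RGB2BGR))
    return p
def ray(p,rc):
    d=np.array([(rc[1]-p['cx'])/p['fx'],(rc[0]-p['cy'])/p['fy'],1.])
    T=np.array(p['T']); return T[:3,3],T[:3,:3]@d
def atz(p,rc,z):
    o,d=ray(p,rc); return o+d*(z-o[2])/d[2]
def tri(a,b):
    A=np.zeros((3,3));B=np.zeros(3)
    for o,d in (a,b):
        d=d/np.linalg.norm(d);M=np.eye(3)-np.outer(d,d);A+=M;B+=M@o
    x=np.linalg.solve(A,B)
    return x,[np.linalg.norm(np.cross(x-o,d/np.linalg.norm(d))) for o,d in (a,b)]
def proj(p,x):
    T=np.array(p['T']);c=T[:3,:3].T@(np.array(x)-T[:3,3]);return c[1]/c[2]*p['fy']+p['cy'],c[0]/c[2]*p['fx']+p['cx']
E
python3 - <<'E'
from h import *
np.set_printoptions(precision=4,suppress=True)
s=shot('side','s0.png');t=shot('top','t0.png')
print(s['T'],t['T'])
for n in ['feed_top','power_top','cover_edge','cover_hinge','printer']:
    R={}
    for k,p in(('s',s),('t',t)):
        r=pinpoint(n,p)[:2]; print(n,k,[(np.round(q['position'],1),round(q['confidence'],2)) for q in r])
        if r:R[k]=ray(p,r[0]['position'])
    if len(R)==2: print(tri(R['s'],R['t']))
for n in ['radio','spare_roll','tape','stapler','mouse','marker','mug']:
    r=pinpoint(n,t)[:1]
    if r: print(n,atz(t,r[0]['position'],0),r[0]['confidence'])
print(monitor.get_obs(),manip.tcp_to_grasp)
E
```

```text
[[ 0.9    -0.2997  0.3166  0.287 ]
 [-0.4358 -0.6395  0.6333 -0.4924]
 [ 0.0127 -0.7079 -0.7061  0.7646]
 [ 0.      0.      0.      1.    ]] [[-0.0248 -0.9882  0.151   0.3464]
 [-0.9992  0.0291  0.0264  0.0454]
 [-0.0305 -0.1502 -0.9882  1.4486]
 [ 0.      0.      0.      1.    ]]
feed_top s [(array([318.3, 316.9]), 0.43)]
feed_top t [(array([223.7, 396.3]), 0.63)]
(array([ 0.509 , -0.2116,  0.1262]), [np.float64(0.004314348638313501), np.float64(0.004314348638313567)])
power_top s [(array([285.6, 276.3]), 0.4)]
power_top t [(array([201.3, 363.5]), 0.38), (array([244.9, 386. ]), 0.31)]
(array([ 0.5237, -0.1189,  0.1213]), [np.float64(0.044334867093403625), np.float64(0.04433486709340352)])
cover_edge s [(array([207., 366.]), 0.83), (array([289.1, 279.4]), 0.21)]
cover_edge t [(array([152.4, 363. ]), 0.64)]
(array([ 0.6639, -0.1139,  0.2585]), [np.float64(0.0011246661508516412), np.float64(0.0011246661508515197)])
cover_hinge s []
cover_hinge t [(array([158.5, 357.3]), 0.76)]
printer s [(array([306.1, 324. ]), 0.74)]
printer t [(array([202.5, 361.7]), 0.58), (array([220.1, 396. ]), 0.
[... 166 characters left out ...]
2 -0.3666  0.    ] 0.93
tape [ 0.6949 -0.2966  0.    ] 0.63
stapler [0.4603 0.0036 0.    ] 0.63
mouse [ 0.6389 -0.4344  0.    ] 0.7
marker [ 0.4515 -0.2034  0.    ] 0.65
mug [0.5224 0.1553 0.    ] 0.73
{'t': 0.95, 'joint_positions': array([-1.3023,  0.0522,  1.4007, -0.    ,  1.6886, -0.0703]), 'dq': array([ 0.0002, -0.0001,  0.0018, -0.0012,  0.0002,  0.0007]), 'joint_efforts': array([ -0.0011, -38.1539, -36.0317,  -0.0001,   0.0002,  -0.    ]), 'tool_pos': array([ 0.1745, -0.4952,  0.2313]), 'orientation': array([ 0.0001,  0.9857,  0.1686, -0.    ]), 'ft_force': array([ 0.1227, -0.6946, -0.3353]), 'wrist_torque': array([ 0.0285,  0.0188, -0.0427]), 'grip_width': 0.08533720513137526} 0.0187
```

View pics/s0.png

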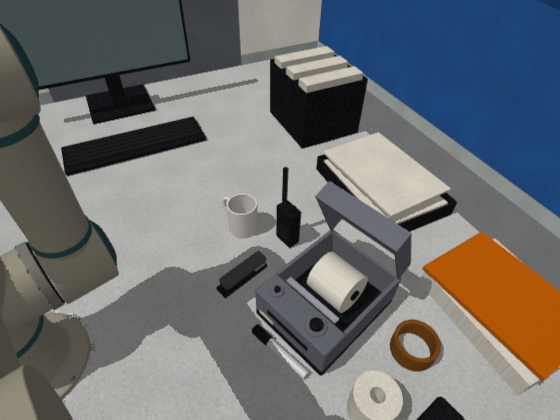

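View pics/t0.png

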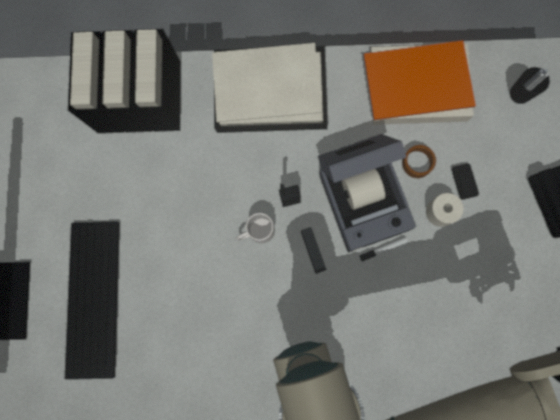

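The side view shows the printer with its cover up: feed at about row 324, col 316, power at about row 289, col 279. In the top view feed is at about (222, 396) and power at (235, 360), so the network's power point in the top view is wrong. I'll fit the printer pose and cover angle.

```bash
cat > fit.py <<'E'
from h import *
from scipy.optimize import least_squares
np.set_printoptions(precision=4,suppress=True)
def pt(v,n):
    x,y,a,th=v; c,s=np.cos(a),np.sin(a)
    L={'feed':(-.09,-.045,.109),'power':(-.09,.06,.109),'edge':(.11-.15*np.cos(th)+.045*np.sin(th),0,.0955+.15*np.sin(th)+.045*np.cos(th)),'o':(0,0,0)}
    # cover front edge outer corners
    for k,w in(('cl',.093),('cr',-.093)): L[k]=(.11-.17*np.cos(th)+.045*np.sin(th),w,.0955+.17*np.sin(th)+.045*np.cos(th))
    X=L[n] if isinstance(n,str) else n
    return np.array([x+c*X[0]-s*X[1],y+s*X[0]+c*X[1],X[2]])
E
cat > a.py <<'E'
from fit import *
s=shot('side');t=shot('top')
ob=[(s,'feed',324,316),(s,'power',289,279),(t,'feed',222.5,396),(t,'power',235,360),(s,'edge',207,366),(t,'edge',152.4,363)]
f=lambda v:np.concatenate([np.subtract(proj(p,pt(v,n)),(r,c)) for p,n,r,c in ob])
r=least_squares(f,[.59,-.14,-.2,1.],loss='soft_l1');print(r.x,r.fun.reshape(-1,2))
for n in('feed','power','edge','cl','cr'):print(n,pt(r.x,n))
for p,nm in((s,'s1'),(t,'t1')):
    im=cv2.resize(cv2.cvtColor(p['frame'],cv2.COLOR_RGB2BGR),None,fx=3,fy=3,interpolation=cv2.INTER_CUBIC)
    for n in('feed','power','edge','cl','cr'):
        q=proj(p,pt(r.x,n));cv2.circle(im,(int(q[1]*3),int(q[0]*3)),4,(0,0,255),1)
    q=proj(p,pt(r.x,(0,0,.1)));a,b=int(q[0]*3),int(q[1]*3)
    cv2.imwrite('pics/%s.png'%nm,im[max(a-300,0):a+270,max(0,b-350):b+350])
E
python3 a.py
```

```text
[ 0.583  -0.1421  0.3358  1.144 ] [[-0.2773  0.3042]
 [-0.15   -3.0009]
 [-0.9909  0.5338]
 [ 0.4867 -0.2132]
 [ 2.0073  0.8579]
 [ 0.0963 -1.0836]]
feed [ 0.5128 -0.2143  0.109 ]
power [ 0.4782 -0.1151  0.109 ]
edge [ 0.6669 -0.1128  0.2507]
cl [ 0.6284 -0.0278  0.2689]
cr [ 0.6897 -0.2034  0.2689]
```

View pics/s1.png

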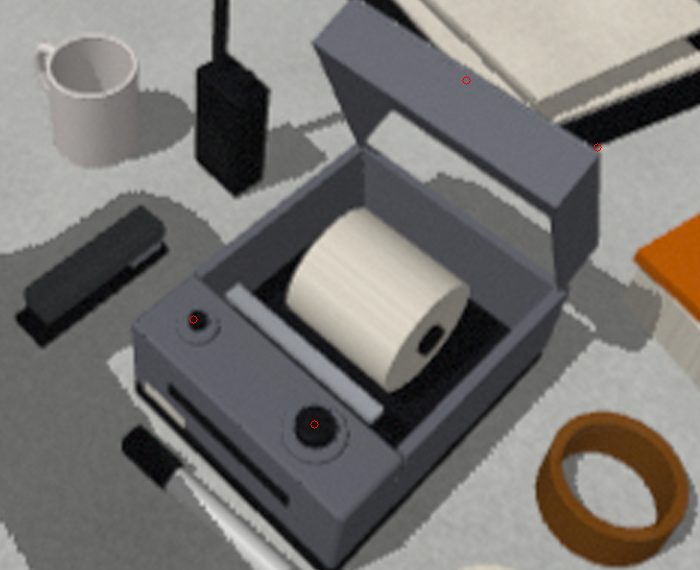

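View pics/t1.png

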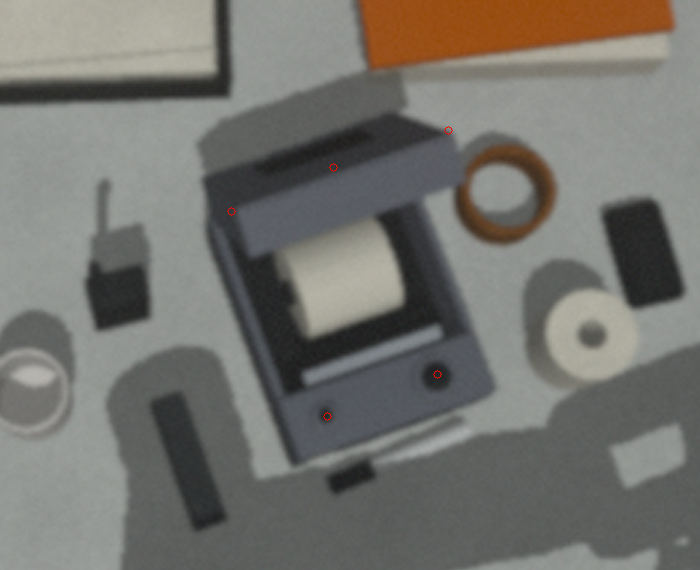

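The model overlay matches the cover corners and the buttons: yaw is 0.336 and the cover sits at about 1.14 rad. The tool is already aligned with the printer. I'll go over the cover and stop behind it with the fingers shut.

{"op": "drive_tool", "data": {
  "targets": [
    [255,0,0,0.05,0,0,0],
    [255,0.03,0.02,0.1,0,0,0],
    [255,0.065,0.05,0.11,0,0,0],
    [255,0.1,0.077,0.11,0,0,0],
    [255,0.135,0.103,0.11,0,0,0],
    [255,0.17,0.13,0.11,0,0,0],
    [255,0.205,0.157,0.11,0,0,0],
    [255,0.24,0.183,0.11,0,0,0],
    [255,0.275,0.21,0.11,0,0,0],
    [255,0.31,0.237,0.11,0,0,0],
    [255,0.345,0.263,0.11,0,0,0],
    [255,0.37,0.28,0.11,0,0,0]
  ],
  "squeeze": 30
}}

```text
t: 2.25
tool_pos: [0.5463, -0.213, 0.341]
orientation: [-0.0, 0.986, 0.17, 0.0]
ft_force: [-1.2, -0.2, 0.7]
grip_width: 0.0006
```

{"op": "drive_tool", "data": {
  "targets": [
    [255,0.03,0.023,0,0,0,0],
    [255,0.06,0.045,0,0,0,0],
    [255,0.09,0.067,0,0,0,0],
    [255,0.12,0.09,0,0,0,0],
    [255,0.15,0.112,0,0,0,0],
    [255,0.15,0.112,0,0,0,0],
    [255,0.15,0.112,0,0,0,0]
  ]
}}

```text
t: 2.95
tool_pos: [0.6951, -0.1027, 0.3395]
orientation: [-0.0, 0.986, 0.169, -0.001]
ft_force: [-1.3, 0.5, 1.0]
grip_width: -0.0
```

```bash
cat > b.py <<'E'
import sys
from h import *
n=sys.argv[1]
s=shot('side');t=shot('top')
ims=[]
for p,c in((s,(250,345)),(t,(185,365))):
    im=cv2.cvtColor(p['frame'],cv2.COLOR_RGB2BGR)[c[0]-110:c[0]+110,c[1]-75:c[1]+75]
    ims.append(cv2.resize(im,None,fx=2.6,fy=2.6,interpolation=cv2.INTER_CUBIC))
cv2.imwrite('pics/%s.png'%n,np.hstack(ims))
o=monitor.get_obs();print(o['t'],o['tool_pos'],o['ft_force'],o['joint_positions'])
E
python3 b.py c1
```

```text
3.05 [ 0.69405455 -0.10382648  0.34212418] [0.44016749 0.78083128 0.29848079] [-2.00976464e-01  6.39814409e-01  4.54953827e-01 -3.41705150e-04
  2.04583953e+00  1.03166068e+00]
```

View pics/c1.png

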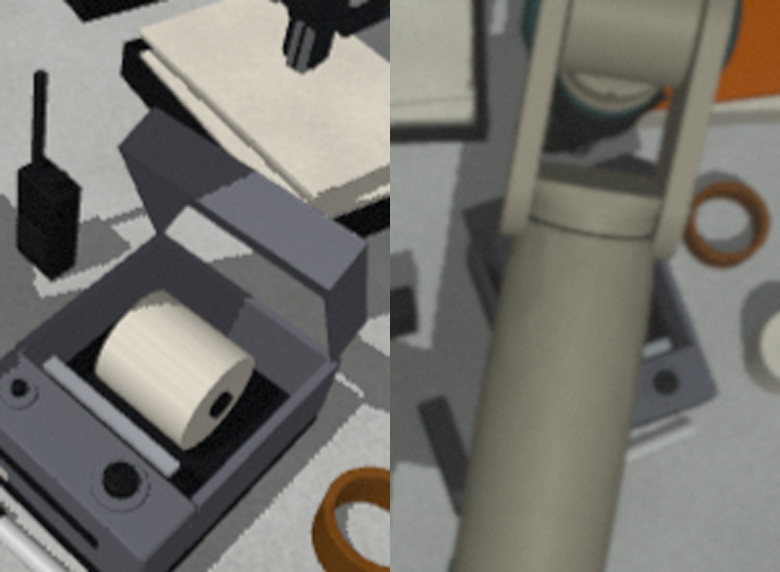

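The closed fingers hang above and behind the cover, and nothing has been disturbed. Next I'll lower them behind the outer face and compute the closing arc.

{"op": "drive_tool", "data": {
  "targets": [
    [255,0,0,-0.025,0,0,0],
    [255,0,0,-0.05,0,0,0],
    [255,0,0,-0.075,0,0,0],
    [255,0,0,-0.095,0,0,0],
    [255,0,0,-0.095,0,0,0],
    [255,0,0,-0.095,0,0,0]
  ]
}}

```text
t: 3.65
tool_pos: [0.6941, -0.1039, 0.2483]
orientation: [0.0, 0.986, 0.168, 0.001]
ft_force: [-0.9, 0.2, 0.7]
grip_width: -0.0
```

```bash
python3 b.py c2
python3 - <<'E'
from fit import *
v=[.583,-.1421,.3358,1.144]
for th in np.arange(1.3,-.06,-.05):
    s=.148
    P=(.11-s*np.cos(th)+.045*np.sin(th)+.011,0,.0955+s*np.sin(th)+.045*np.cos(th))
    print(round(th,2),pt(v,P))
E
```

```text
3.75 [ 0.69470598 -0.10369228  0.24926435] [ 0.11947192 -0.58963689  0.97295093] [-2.00658571e-01  5.80529812e-01  7.23885547e-01 -1.72182132e-04
  1.83308796e+00  1.03192532e+00]
1.3 [ 0.7008 -0.101   0.2501]
1.25 [ 0.6935 -0.1035  0.2501]
1.2 [ 0.6862 -0.1061  0.2497]
1.15 [ 0.6789 -0.1086  0.249 ]
1.1 [ 0.6717 -0.1111  0.2478]
1.05 [ 0.6646 -0.1136  0.2463]
1.0 [ 0.6575 -0.1161  0.2444]
0.95 [ 0.6505 -0.1185  0.2421]
0.9 [ 0.6437 -0.1209  0.2394]
0.85 [ 0.6369 -0.1233  0.2364]
0.8 [ 0.6304 -0.1256  0.233 ]
0.75 [ 0.624  -0.1278  0.2293]
0.7 [ 0.6177 -0.13    0.2253]
0.65 [ 0.6117 -0.1321  0.2209]
0.6 [ 0.6059 -0.1341  0.2162]
0.55 [ 0.6003 -0.1361  0.2112]
0.5 [ 0.595  -0.1379  0.2059]
0.45 [ 0.5899 -0.1397  0.2004]
0.4 [ 0.5851 -0.1414  0.1946]
0.35 [ 0.5805 -0.143   0.1885]
0.3 [ 0.5763 -0.1444  0.1822]
0.25 [ 0.5724 -0.1458  0.1757]
0.2 [ 0.5687 -0.1471  0.169 ]
0.15 [ 0.5654 -0.1482  0.1621]
0.1 [ 0.5624 -0.1493  0.1551]
0.05 [ 0.5598 -0.1502  0.1478]
-0.0 [ 0.5575 -0.151   0.1405]
-0.05 [ 0.5556 -0.1517  0.133 ]
```

View pics/c2.png

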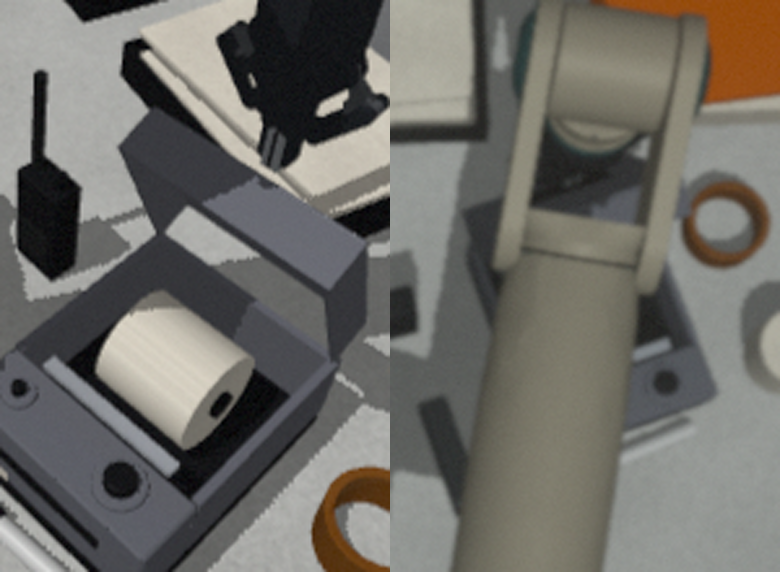

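{"op": "drive_tool", "data": {
  "targets": [
    [255,-0.008,-0.003,0.0,0,0,0],
    [255,-0.014,-0.005,0.0,0,0,0],
    [255,-0.02,-0.007,0.0,0,0,0],
    [255,-0.026,-0.009,-0.001,0,0,0],
    [255,-0.032,-0.011,-0.002,0,0,0],
    [255,-0.038,-0.013,-0.004,0,0,0],
    [255,-0.044,-0.015,-0.006,0,0,0],
    [255,-0.05,-0.017,-0.008,0,0,0],
    [255,-0.054,-0.019,-0.01,0,0,0],
    [255,-0.058,-0.02,-0.011,0,0,0]
  ]
}}

```text
t: 4.75
tool_pos: [0.6361, -0.1232, 0.2348]
orientation: [-0.0, 0.986, 0.169, -0.0]
ft_force: [2.0, 0.4, -0.4]
grip_width: 0.0005
```

```bash
python3 b.py c3
```

```text
4.85 [ 0.63585842 -0.12338864  0.23470234] [-0.06372345  0.26789606  0.19831252] [-2.48508818e-01  4.07338423e-01  9.82823637e-01 -3.74243692e-04
  1.75283503e+00  9.83807550e-01]
```

View pics/c3.png

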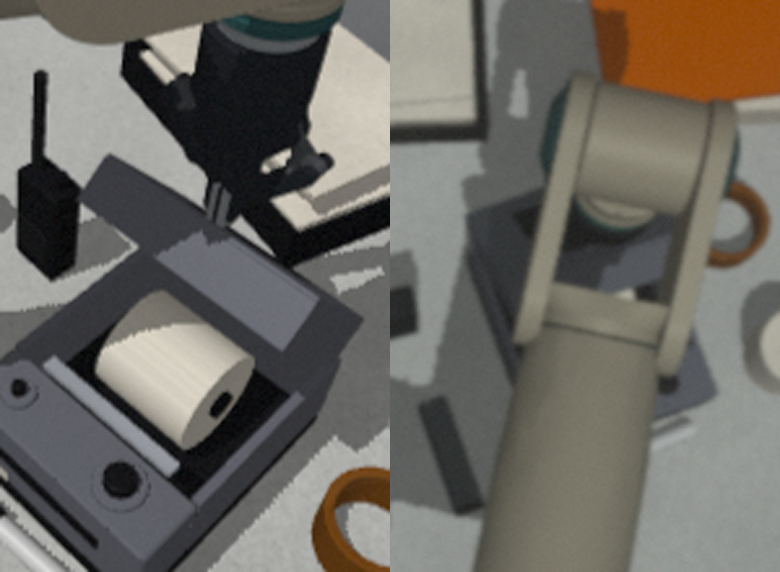

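The cover follows the fingertips smoothly and is now at about 0.83 rad. I'll continue along the arc.

{"op": "drive_tool", "data": {
  "targets": [
    [255,-0.006,-0.002,-0.003,0,0,0],
    [255,-0.0125,-0.0045,-0.007,0,0,0],
    [255,-0.019,-0.007,-0.011,0,0,0],
    [255,-0.025,-0.009,-0.016,0,0,0],
    [255,-0.031,-0.011,-0.021,0,0,0],
    [255,-0.036,-0.013,-0.026,0,0,0],
    [255,-0.0415,-0.0145,-0.031,0,0,0],
    [255,-0.0465,-0.0165,-0.037,0,0,0],
    [255,-0.0515,-0.018,-0.043,0,0,0],
    [255,-0.055,-0.0195,-0.047,0,0,0],
    [255,-0.0575,-0.0205,-0.051,0,0,0],
    [255,-0.06,-0.021,-0.055,0,0,0]
  ]
}}

```text
t: 6.05
tool_pos: [0.5763, -0.1444, 0.18]
orientation: [0.0, 0.986, 0.169, -0.0]
ft_force: [-1.3, -0.6, 2.3]
grip_width: 0.0003
```

```bash
python3 b.py c4
```

```text
6.15 [ 0.57608757 -0.14431458  0.17954561] [-0.48730908 -0.18617932  0.310014  ] [-3.07445517e-01  2.66868906e-01  1.26510790e+00 -3.89801146e-04
  1.61059939e+00  9.24799081e-01]
```

View pics/c4.png

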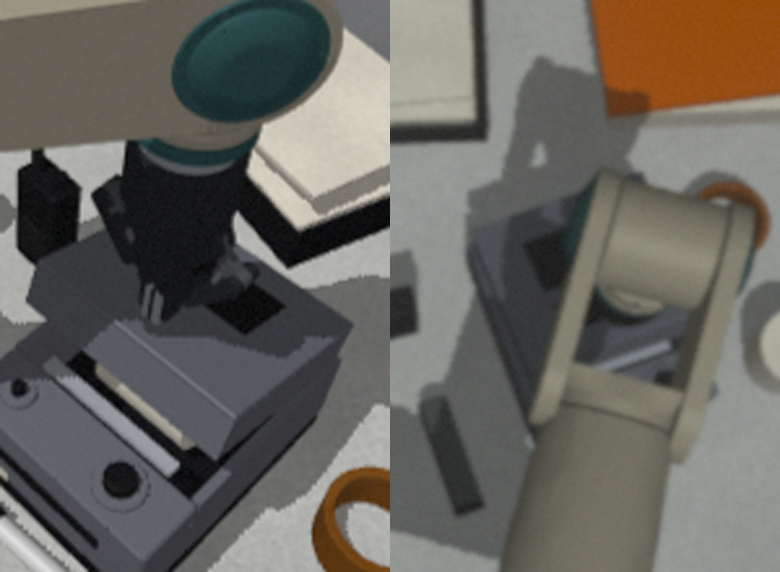

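{"op": "drive_tool", "data": {
  "targets": [
    [255,-0.002,-0.0005,-0.002,0,0,0],
    [255,-0.004,-0.0015,-0.005,0,0,0],
    [255,-0.006,-0.002,-0.008,0,0,0],
    [255,-0.008,-0.003,-0.0115,0,0,0],
    [255,-0.0095,-0.0035,-0.015,0,0,0],
    [255,-0.011,-0.004,-0.018,0,0,0],
    [255,-0.0125,-0.0045,-0.0215,0,0,0],
    [255,-0.014,-0.005,-0.025,0,0,0],
    [255,-0.0155,-0.0055,-0.0285,0,0,0],
    [255,-0.0165,-0.006,-0.0315,0,0,0],
    [255,-0.0175,-0.0065,-0.034,0,0,0],
    [255,-0.018,-0.0065,-0.036,0,0,0]
  ]
}}

```text
t: 7.35
tool_pos: [0.5584, -0.1508, 0.1441]
orientation: [0.0, 0.986, 0.169, -0.0]
ft_force: [-1.1, 0.1, 1.3]
grip_width: 0.0001
```

{"op": "drive_tool", "data": {
  "targets": [
    [255,0,0,-0.0015,0,0,0],
    [255,0,0,-0.003,0,0,0],
    [255,0,0,-0.0045,0,0,0],
    [255,0,0,-0.0045,0,0,0]
  ]
}}

```text
t: 7.75
tool_pos: [0.5586, -0.1508, 0.1405]
orientation: [0.0, 0.986, 0.169, 0.0]
ft_force: [-2.8, 1.0, 4.8]
grip_width: -0.0001
```

```bash
python3 b.py c5
```

```text
7.85 [ 0.55858062 -0.15077393  0.14052205] [-3.0434379   0.23461225  5.08856748] [-3.27310584e-01  2.46579797e-01  1.36777085e+00 -3.11048344e-04
  1.52664262e+00  9.04682692e-01]
```

View pics/c5.png

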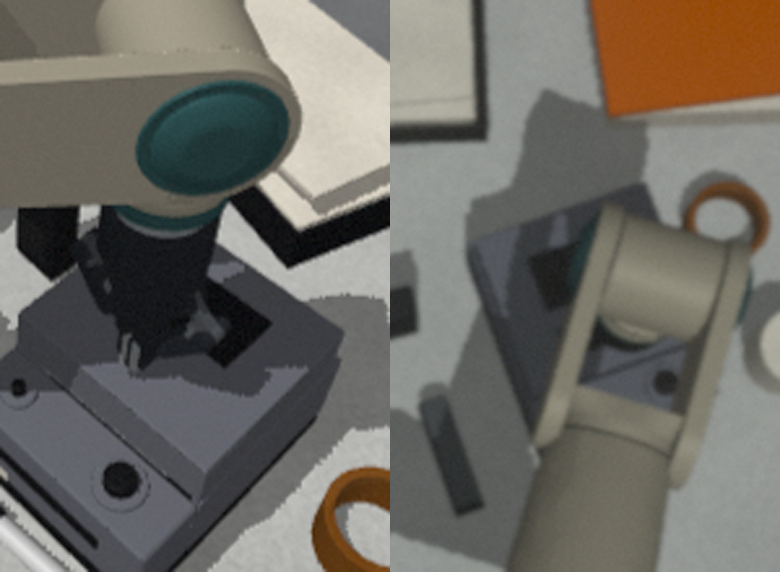

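The cover looks shut, with the tip at 140.5 mm as expected. I'll press slightly more to see whether it is on its stop.

{"op": "drive_tool", "data": {
  "targets": [
    [255,0,0,-0.0015,0,0,0],
    [255,0,0,-0.003,0,0,0],
    [255,0,0,-0.0035,0,0,0],
    [255,0,0,-0.0035,0,0,0]
  ]
}}

```text
t: 8.25
tool_pos: [0.5587, -0.1509, 0.1404]
orientation: [0.001, 0.986, 0.169, 0.001]
ft_force: [-13.1, 2.3, 21.9]
grip_width: -0.0001
```

The cover is hard on its stop: the force rose to 22 N with no further motion. I'll lift, move over feed, and look.

{"op": "drive_tool", "data": {
  "targets": [
    [255,0,0,0.01,0,0,0],
    [255,0,0,0.03,0,0,0],
    [255,0,0,0.05,0,0,0],
    [255,-0.02,-0.028,0.05,0,0,0],
    [255,-0.0457,-0.0636,0.05,0,0,0],
    [255,-0.0457,-0.0636,0.03,0,0,0],
    [255,-0.0457,-0.0636,0.012,0,0,0],
    [255,-0.0457,-0.0636,-0.004,0,0,0],
    [255,-0.0457,-0.0636,-0.008,0,0,0],
    [255,-0.0457,-0.0636,-0.008,0,0,0]
  ]
}}

```text
t: 9.25
tool_pos: [0.5126, -0.2141, 0.1277]
orientation: [-0.0, 0.986, 0.169, -0.001]
ft_force: [0.2, 0.5, 0.6]
grip_width: -0.0001
```

```bash
python3 b.py c6
python3 - <<'E'
from fit import *
s=shot('side');v=[.583,-.1421,.3358,0]
im=cv2.resize(cv2.cvtColor(s['frame'],cv2.COLOR_RGB2BGR),None,fx=4,fy=4,interpolation=cv2.INTER_CUBIC)
for n in('feed','power','edge','cl','cr'):
    q=proj(s,pt(v,n));cv2.circle(im,(int(q[1]*4+2),int(q[0]*4+2)),4,(0,0,255),1)
cv2.imwrite('pics/c7.png',im[880:1440,900:1650])
E
```

```text
9.35 [ 0.51331302 -0.21436033  0.12922419] [-0.75994523 -0.03120824  0.677764  ] [-4.61974942e-01  1.93395887e-01  1.45243399e+00  8.92968965e-06
  1.49432340e+00  7.69792278e-01]
```

View pics/c7.png

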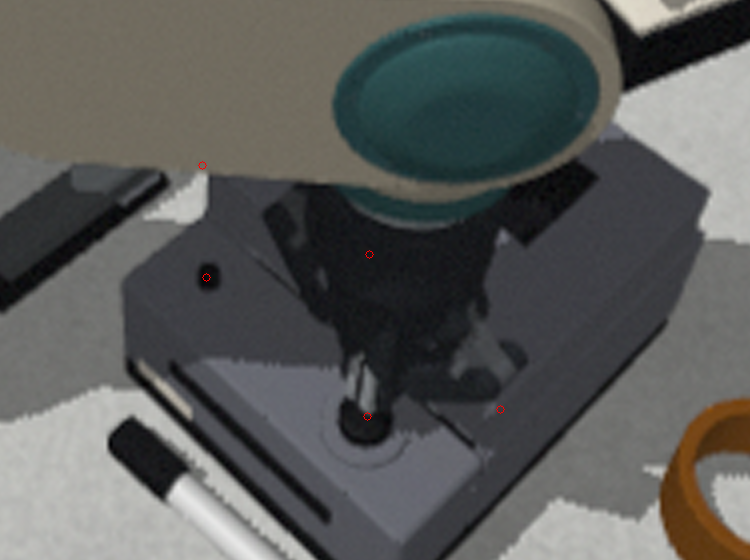

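The tip is centred over feed to within about 2 mm, and the cover reads shut. Pressing straight down.

{"op": "drive_tool", "data": {
  "targets": [
    [255,0,0,-0.008,0,0,0],
    [255,0,0,-0.014,0,0,0],
    [255,0,0,-0.018,0,0,0],
    [255,0,0,-0.02,0,0,0],
    [255,0,0,-0.022,0,0,0],
    [255,0,0,-0.024,0,0,0],
    [255,0,0,-0.0255,0,0,0],
    [255,0,0,-0.0255,0,0,0]
  ]
}}

```text
t: 10.2
tool_pos: [0.5128, -0.2142, 0.1032]
orientation: [0.0, 0.986, 0.169, 0.0]
ft_force: [-2.8, 1.9, 4.2]
grip_width: 0.0001
```

Nearly at the bottom. A little more, until the force shows the stop.

{"op": "drive_tool", "data": {
  "targets": [
    [255,0,0,-0.001,0,0,0],
    [255,0,0,-0.002,0,0,0],
    [255,0,0,-0.003,0,0,0],
    [255,0,0,-0.003,0,0,0]
  ]
}}

```text
t: 10.6
tool_pos: [0.513, -0.2143, 0.1028]
orientation: [0.001, 0.986, 0.169, 0.0]
ft_force: [-11.8, 4.9, 19.1]
grip_width: -0.0001
```

Stopped at 102.8 mm with 19 N, so feed is fully down. Now I'll release and back away.

{"op": "drive_tool", "data": {
  "targets": [
    [255,0,0,0.004,0,0,0],
    [255,0,0,0.012,0,0,0],
    [255,0,0,0.03,0,0,0],
    [255,0,0,0.06,0,0,0],
    [255,0,0,0.1,0,0,0],
    [255,-0.03,-0.03,0.13,0,0,0],
    [255,-0.06,-0.06,0.15,0,0,0],
    [255,-0.09,-0.09,0.15,0,0,0],
    [255,-0.12,-0.12,0.15,0,0,0],
    [255,-0.15,-0.15,0.15,0,0,0],
    [255,-0.17,-0.17,0.15,0,0,0],
    [255,-0.17,-0.17,0.15,0,0,0]
  ]
}}

```text
t: 11.8
tool_pos: [0.3406, -0.3865, 0.2497]
orientation: [0.0, 0.986, 0.166, -0.0]
ft_force: [0.0, 0.3, -0.3]
grip_width: 0.0001
```

Run:
```python
from fit import *
s=shot('side');t=shot('top','t9.png');v=[.583,-.1421,.3358,0]
im=cv2.resize(cv2.cvtColor(s['frame'],cv2.COLOR_RGB2BGR),None,fx=4,fy=4,interpolation=cv2.INTER_CUBIC)
for n in('feed','power','edge','cl','cr'):
    q=proj(s,pt(v,n));cv2.circle(im,(int(q[1]*4+2),int(q[0]*4+2)),4,(0,0,255),1)
cv2.imwrite('pics/c9.png',im[820:1400,900:1690])
for n in ['radio','spare_roll','tape','stapler','mouse','marker','mug']:
    r=pinpoint(n,t)[:1]
    if r: print(n,atz(t,r[0]['position'],0),r[0]['confidence'])
o=monitor.get_obs();print(o['t'],o['tool_pos'],o['ft_force'])
```

```text
radio [0.6075 0.0582 0.    ] 0.86
spare_roll [ 0.5587 -0.365   0.    ] 0.6
tape [ 0.6953 -0.3015  0.    ] 0.67
stapler [0.457  0.0095 0.    ] 0.72
mouse [ 0.6377 -0.4441  0.    ] 0.7
marker [ 0.4566 -0.2042  0.    ] 0.58
mug [0.5184 0.167  0.    ] 0.6
12.25 [ 0.3434 -0.3838  0.2499] [-0.6217 -0.0926 -0.7722]
```

View pics/c9.png

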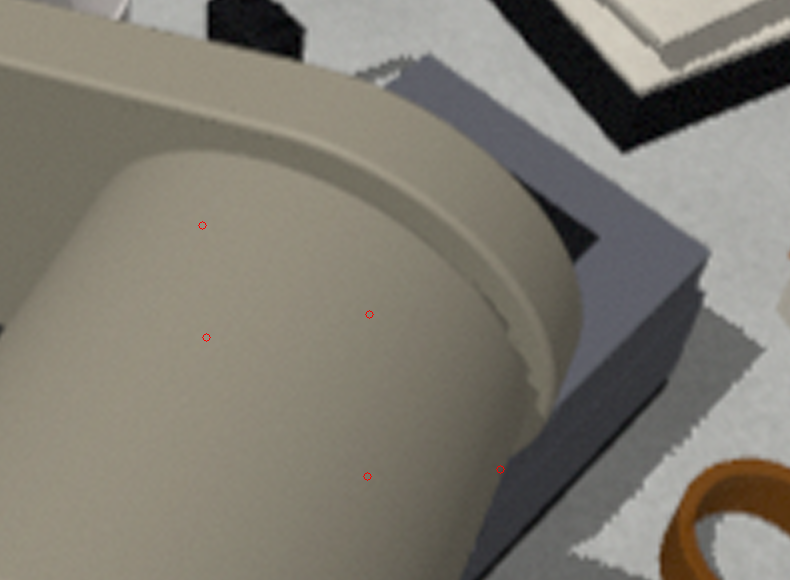

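View pics/t9.png

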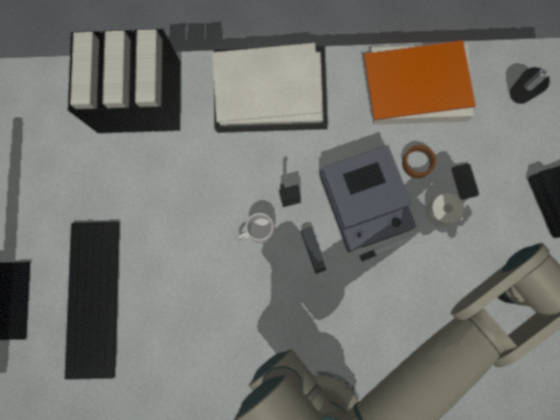

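The top view shows the cover shut flat, the buttons free, and every bystander at its original pixel position. The arm is clear, so I'm handing in.

```bash
python3 -c "
from station import manip; print(manip.hand_in())"
```

```text
the job is handed in; nothing more can be done
None
```

The cover is shut, and I pressed feed fully down afterwards and released it. The job was handed in at about 12 s on the robot's clock.

- **Cover:** I pushed it shut slowly from about 1.14 rad with the closed fingertips, and it was never raised. At the end the tip sat at 140.5 mm, and pressing to 22 N moved it no further, so it is on its stop. The final top view shows it flat.
- **Feed:** I pressed it only after the cover was shut. It stopped at 102.8 mm under 19 N, which is full travel, and I then lifted clear. I never measured the button's height after the release. The forearm blocked the side view, and the top view only shows it uncovered.
- **Everything else:** The power button was never approached. In the final top view the bystanders look to be where they started. The network's positions differ from the first ones by up to about 12 mm (the mug). I took that as network noise, because the objects' pixel positions look the same by eye and the arm went nowhere near the mug.

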